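# Pry the spring clip off a pulley axle with a hooked pick

### The job

Take the hooked pick from its rest and use its hook to pull the sprung wire clip out of the groove of the pulley's axle, dragging it by its eye over the pulley's edge so that it drops into the tray underneath. Press only lightly (a few newtons) on the plastic pulley, pull no harder than the clip needs, do not touch the clip with the gripper, and do not let the clip fly out of the tray. Then put the pick back on its rest with the hook down, let go of it, and leave the things standing around where they are.

Things in the scene. Friction and masses are not known exactly. Their poses are not given: they have to be found in the camera images.
- clip: Loose spring clip of round steel wire 3.5 mm thick, flat on the pulley's face in the axle's groove. Origin: ring centre, underside (2 mm play round the axle). Own +x points from its eye to the axle, z up. Two sprung arms grip the axle to x = +12 mm; about 5 to 12 N (varies) towards its -x draws it out, the arms snapping off the axle after some 7 mm; then the force drops suddenly. A collar stops it being lifted off.
- clip_eye (a point): Centre of the clip's eye, at the wire's mid-height, 20 mm from the ring's centre. The eye is a closed loop with an opening 12 mm long (along the clip's x) and 11 mm wide, wire 3.5 mm thick. The hook must go down through it onto, or within about 1 mm of, the pulley's face, or it slips over the wire. Drawn about 50 mm to the clip's -x, the clip drops off the pulley. Axes as the clip's.
- axle_face (a point): On the axle's axis at the upper face (50 mm above the desk) of a fixed black plastic belt pulley, 68 mm in diameter. It stands in the middle of a fixed grey tray 180 x 180 mm, walls 16 mm high, 4 mm thick, floor at 4 mm. Steel axle: groove 16 mm in diameter, 5.5 mm high, under a collar 22 mm in diameter, its top 13.5 mm above the face. x, y along the tray's sides, z up.
- pick_grip (a point): Centre of the handle of the loose hooked pick (about 50 g): black, 76 mm long, 12 wide, 14 high; grip it here across its width, from above. +x points along the tool to the hook, z up. A 4 mm steel shank along the axis ends in a clamp holding the hook, a 4 mm rod pointing down: round tip at x = +75.5 mm, y = 0, its lowest point anywhere from z = -17 to -31 mm (set differently each time).
- rest_seat (a point): Where the handle's centre lies when the pick is on its fixed aluminium rest (45 mm above the desk). Rest: base 90 x 44 mm, 8 mm thick; two posts 8 mm thick, 54 mm free between them along x, with open cradles on top (floor at 38 mm, about 19 mm wide, wider above; cheeks to 46 mm). x points along the pick, to the hook's side, z up.
- magnet_dish: Bystander: round steel dish 83 mm wide, 20 mm high, with small screws; origin under its centre. Leave alone.
- kapton_roll: Bystander: roll of amber tape lying flat, 72 mm wide, 19 mm high; origin under its centre. Leave alone.
- flush_cutters: Bystander: small cutting pliers, 129 x 41 x 12 mm; origin under the centre. Leave alone.

How it is judged:
On the way, in this order (a step that is already met when the one before it is completed fails the run):
1. the pick is lifted off its rest (height (world z) of pick_grip above 0.075 m), for 0.2 s.
2. the pick pulls on the clip while the clip is still round the axle (contact force between pick and clip above 2 N and horizontal distance between clip and axle_face below 0.012 m), for 0.05 s.
3. the clip is off the axle and down in the tray (height (world z) of clip between 0 and 0.035 m and horizontal distance between clip and axle_face between 0.025 and 0.11 m), for 0.2 s.
At the end, for the whole second after the job is handed in: The clip is off the axle and lies still in the tray (its origin below 35 mm height, 25 to 110 mm from the axle's axis), and the pick lies still on its rest, hook down, its handle's centre within 12 mm of the seat and its axis within 0.2 rad of the rest's (all of step 3 and linear speed of each of clip, pick below 0.03 m/s and distance between pick_grip and rest_seat below 0.012 m and angle between pick_grip's own z axis and vertical below 0.15 rad and angle between the x axis of pick_grip and the x axis of rest_seat, either way round below 0.2 rad and z of pick_grip in the frame of rest_seat above -0.004 m); the robot touches nothing.
It fails at once if the pick presses on the pulley, axle or tray with more than 10 N (contact force between pick and axle_stand above 10 N).
It fails at once if the pick loads the clip with more than 30 N (contact force between pick and clip above 30 N).
It fails at once if the gripper or arm touches the clip (contact force between any of the fingers, the arm and clip above 0.5 N).
It fails at once if the clip leaves the tray's area or jumps up (horizontal distance between clip and axle_face above 0.12 m or height (world z) of clip above 0.1 m).
It fails at once if a thing standing around is moved by more than 20 mm (distance of any of magnet_dish, kapton_roll, flush_cutters from where it was at the start of the episode above 0.02 m).
It also fails if it takes over 56 s, if anything falls off the work surface, if the arm or the gripper's body presses on something with over 40 N, if the wrist force passes 120 N, or if a joint passes its speed limit or range.

### The arm

A 7-joint arm with a two-finger parallel gripper is mounted at the origin on a cart in front of the work surface, level with it; the furniture and walls round the work are solid. World frame = base frame: x ahead of the robot, y to its left, z up, the work surface at z = 0. Lengths are in m, angles in rad, forces in N, time in s.
With the tool pointing down it reaches from about 0.4 to 0.85 m from the base axis. Payload 10.4 kg.
Tool frame: the origin (TCP) lies at the very end of the fingers, on their centre line; the grasp point (between the pads) lies bot.tcp_to_grasp behind it (bot.tcp_to_grasp is the distance from the TCP to the grasp point, in m); z points along the fingers, y is the line along which they close (so a half turn about z gives the same grasp; the last joint's range is limited). The gripper opens to 87 mm and grips with 3 to 60 N. Pads are 19 mm wide; open, the fingers measure 117 mm over their backs; the gripper's body (75 mm by 190 mm) begins 51 mm behind the grasp point.
Start: joints at [1.11, 0.332, -0.065, 1.46, 0.022, 1.35, -0.088], TCP at [0.265, -0.566, 0.223] pointing down, gripper open.
Joint ranges: [-2.6, 2.6], [-0.5, 2.12], [-1.47, 1.34], [0.16, 2.42], [-1.27, 4.41], [0.06, 2.06], [-2.6, 2.6]. Speed limits (rad/s): [2.22, 2.22, 2.79, 2.79, 3.14, 3.14, 3.14].

### API

Orientations are given as a 3x3 rotation matrix whose columns are the frame's x, y, z axes.
In Python, from cell import bot gives the robot as it stands. The module is installed in compiled form; this text tells all that it offers.
- The arm moves only by the tool apply_moves, never from a script. Its arguments are lists of equal length, an entry for each row: "fingers": the finger opening in m, from 0 to 0.087; "xyz": the shift along the tool's x, y, z in m, a list of three; "twist": the turn about the tool's z in rad. In form: {"fingers": [fingers, ...], "xyz": [[dx, dy, dz], ...], "twist": [twist, ...]}. A call has 1 to 5 rows; each row shifts and turns the commanded pose from where the row before left it, along the tool's axes as they then stand; what a row does not reach is not made up. A row lasts 1/10 s, in which the tool goes at most 50 mm and 8.59 degrees, less where a joint would pass 70% of its speed; a pose out of reach is approached as far as the arm can. A call with a gripper value outside its range is refused whole. The fingers move at their own pace and stop on an object; "squeeze" is the grip in N (left out, the last holds). Time passes only in rows, so rows that do not move let the fingers close. It gives the time, the measured TCP pose, the force, the opening and the grip force at its end, in the units of the state.
- bot.get_state(): the state, without advancing time (a new reading comes with each control period).
- bot.camera(name): name is "scene" or "top" or "wrist"; returns a dict with "image" (384x512x3 uint8, red, green, blue), "K" (3x3 intrinsics, pixels), "R" (3x3) and "t" (3): a world point X has camera coordinates R X + t. Camera axes: x right, y down, z forward; pixel columns grow to the right and rows downward; lengths in m; the calibration is good to about 2 mm. A picture is of the moment at which its call begins. There is no depth.
- bot.sign_off(): hands the job in; it is judged then, once.
The state is a dict: "time_s": time; "joint_positions": joint angles; "joint_velocities": joint speeds; "tau": joint torques, N m; "tcp_pos": TCP position; "tool_rot": TCP orientation; "ft_force": force on the tool from outside, world axes, zero at the start; "moment": the same for the moment, N m; "width": finger opening in m; "grip_force": force on a finger pad.
Only numpy, scipy, OpenCV 4.12 (cv2) and the standard library are available. Lean on these libraries where they do the work, as an engineer would, in place of code of your own. Each camera call takes 0.05 s, during which the arm holds its last target. There are 200 camera calls.

## Working session

There is one attempt and no reset: what is moved stays moved. The work goes in short steps, Python scripts to look and compute and a tool call to move; the robot and the scene stay as the last step left them, time stands still between calls to the robot, and variables do not carry over. Pictures are saved under pics/ and viewed, at most 10 in all, crops included, and the job is handed in when it is done.

Besides the shell and the picture viewer there is one more tool, called after "Emit:" as name(argument=value, ...) on one line, values as JSON. apply_moves: Moves the arm, as the interface text tells. Its arguments: {"type":"object","properties":{"fingers":{"type":"array"},"xyz":{"type":"array"},"twist":{"type":"array"},"squeeze":{"type":"number"}},"required":["fingers","xyz","twist"]}

```bash
mkdir -p pics; cat > h.py <<'E'
import numpy as np, cv2
from cell import bot
def ray(c,u,v):
    d=c["R"].T@(np.linalg.inv(c["K"])@np.array([u,v,1.])); return -c["R"].T@c["t"], d
def plane(c,u,v,z):
    o,d=ray(c,u,v); return o+d*(z-o[2])/d[2]
def proj(c,X):
    p=c["K"]@(c["R"]@np.array(X)+c["t"]); return p[:2]/p[2]
def tri(c1,p1,c2,p2):
    o1,d1=ray(c1,*p1);o2,d2=ray(c2,*p2)
    d1=d1/np.linalg.norm(d1);d2=d2/np.linalg.norm(d2)
    s=np.linalg.lstsq(np.c_[d1,-d2],o2-o1,rcond=None)[0]
    a=o1+s[0]*d1;b=o2+s[1]*d2; return (a+b)/2,np.linalg.norm(a-b)
def save(c,f,crop=None,k=1):
    im=c["image"][:,:,::-1]
    if crop: x0,y0,x1,y1=crop; im=im[y0:y1,x0:x1]
    cv2.imwrite(f,cv2.resize(im,None,fx=k,fy=k,interpolation=cv2.INTER_CUBIC))
E
python3 - <<'E'
from h import *
import pickle
cs={n:bot.camera(n) for n in("top","scene","wrist")}
pickle.dump(cs,open("c0.pkl","wb"))
save(cs["top"],"pics/top.png",None,1.5);save(cs["scene"],"pics/scene.png",None,1.5)
s=bot.get_state();print(s["tcp_pos"],s["tool_rot"],bot.tcp_to_grasp,s["time_s"],s["ft_force"])
for n in cs: c=cs[n];print(n,-c["R"].T@c["t"],c["R"].round(2).tolist(),c["K"][0,0])
E
```

```text
[ 0.26484975 -0.56580662  0.22197121] [[ 9.05690561e-01  4.23939151e-01 -4.50982469e-04]
 [ 4.23939391e-01 -9.05690098e-01  9.16303803e-04]
 [-1.99932995e-05 -1.02107694e-03 -9.99999479e-01]] 0.0187 0.15 [ 0.17063276 -0.38565006 -0.77328333]
top [0.36521934 0.16672827 0.97946278] [[0.01, -1.0, -0.03], [-0.99, -0.01, -0.12], [0.12, 0.03, -0.99]] 475.44474330817553
scene [1.11539355 0.00436459 0.60501442] [[0.26, 0.97, -0.01], [0.62, -0.17, -0.77], [-0.74, 0.19, -0.64]] 360.54751373234456
wrist [ 0.33325912 -0.53331848  0.38406026] [[0.42, -0.91, -0.0], [-0.87, -0.41, 0.28], [-0.25, -0.12, -0.96]] 315.6676676421098
```

View pics/top.png

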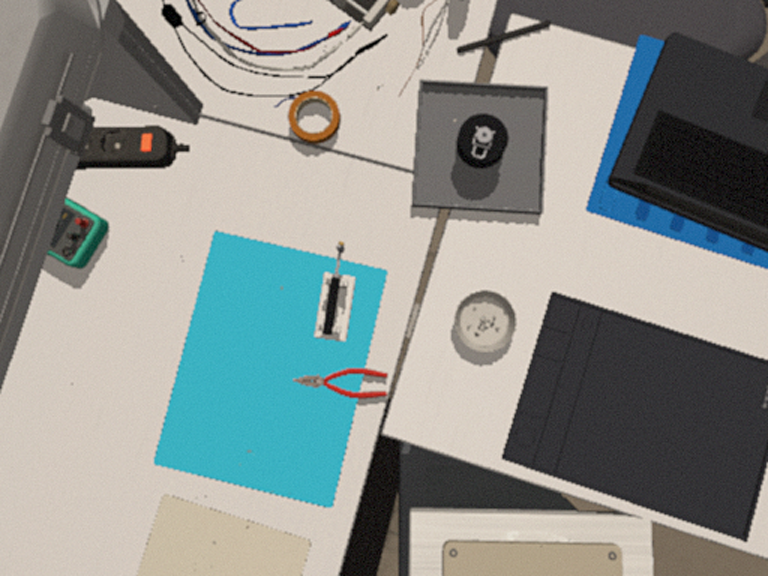

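View pics/scene.png

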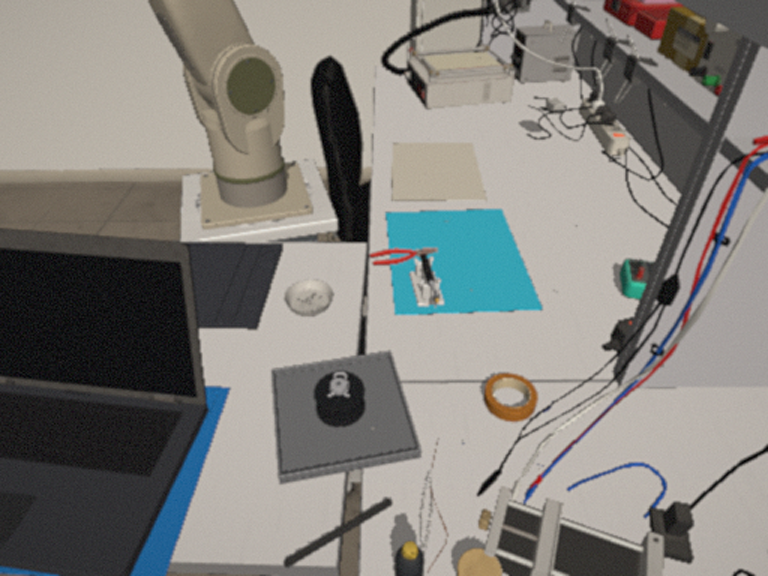

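The top view shows the pick on its rest at about (332,305) with its hook at (340,245), and the pulley at (483,140) with the clip's eye towards the image bottom. All three are in 1.5x pixels. The scene view agrees. Next I'll zoom in on both.

```bash
python3 - <<'E'
from h import *
import pickle
cs=pickle.load(open("c0.pkl","rb"));t=cs["top"];s=cs["scene"]
a=cv2.resize(t["image"][70:120,295:347],None,fx=7.5,fy=7.5,interpolation=cv2.INTER_CUBIC)
b=cv2.resize(t["image"][155:230,200:245],(int(45*375/75),375),interpolation=cv2.INTER_CUBIC)
cv2.imwrite("pics/crop.png",np.hstack([a,b])[:,:,::-1]);print(a.shape,b.shape)
for u,v,z in[(483,140,.0535),(332,305,.052),(340,245,.045),(480,147,.016)]:print(plane(t,u/1.5,v/1.5,z).round(3))
g=t["image"].astype(int);hsv=cv2.cvtColor(t["image"],cv2.COLOR_RGB2HSV)
def con(m,off):
    cc=cv2.findContours(m.astype(np.uint8),cv2.RETR_EXTERNAL,cv2.CHAIN_APPROX_NONE)[0];k=max(cc,key=cv2.contourArea)
    r=cv2.minAreaRect(k);return (r[0][0]+off[0],r[0][1]+off[1]),r[1],r[2],cv2.boundingRect(k),cv2.boxPoints(r)+off
m=(g.max(2)<60)[175:230,205:240]; c=con(m,(205,175));print("handle",c,[plane(t,*q,.052).round(4) for q in c[4]],plane(t,*c[0],.052))
m=(g.max(2)<60)[72:112,298:345]; c=con(m,(298,72));print("pulley",c[:4],plane(t,*c[0],.05))
E
```

```text
(375, 390, 3) (375, 225, 3)
[0.642 0.066 0.053]
[0.421 0.263 0.052]
[0.501 0.255 0.045]
[0.643 0.066 0.016]
handle ((220.5144500732422, 203.65607070922852), (5.474058628082275, 37.33004379272461), 8.746162414550781, (11, 10, 10, 38), array([[214.97109699, 221.68786621],
       [220.64739799, 184.79190636],
       [226.05780411, 185.62427521],
       [220.38150215, 222.52023315]])) [array([0.3849, 0.2749, 0.052 ]), array([0.4572, 0.2652, 0.052 ]), array([0.4556, 0.2546, 0.052 ]), array([0.3834, 0.2643, 0.052 ])] [0.42013077 0.26476876 0.052     ]
pulley ((321.5, 93.5), (35.0, 33.0), 90.0, (7, 4, 34, 36)) [0.64275157 0.06634091 0.05      ]
```

View pics/crop.png

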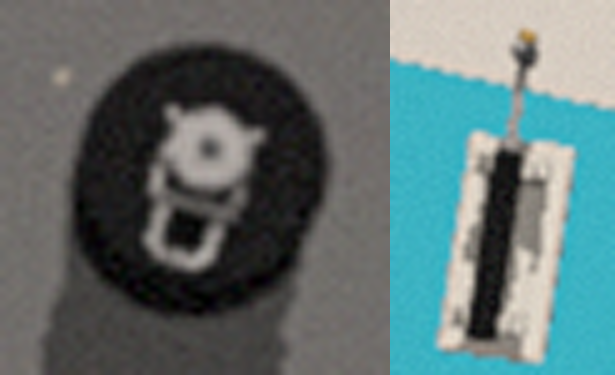

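The collar is at crop (210,148) and the eye at (186,232), so the eye points roughly towards -x, tilted to +y. The pick lies along x at a yaw of about -0.13, with its hook pointing away from the robot. I'm moving above it with the camera on the hook side.

Emit:
apply_moves(fingers=[0.06, 0.06, 0.06, 0.06, 0.06], xyz=[[0, 0, 0], [0, 0, 0], [0, 0, 0], [0, 0, 0], [0.0148, -0.0356, 0]], twist=[0.143, 0.143, 0.143, 0.142, 0])

```text
time_s: 0.65
tcp_pos: [0.2805, -0.5356, 0.2217]
tool_rot: [[0.989, -0.145, -0.002], [-0.145, -0.989, -0.001], [-0.002, 0.001, -1.0]]
ft_force: [0.6, 0.2, -0.3]
width: 0.0616
grip_force: 0.0
```

Emit:
apply_moves(fingers=[0.06, 0.06, 0.06, 0.06, 0.06], xyz=[[0.0148, -0.0356, 0], [0.0148, -0.0356, 0], [0.0148, -0.0356, 0], [0.0148, -0.0356, 0], [0.0148, -0.0356, 0]], twist=[0, 0, 0, 0, 0])

```text
time_s: 1.15
tcp_pos: [0.3818, -0.3646, 0.2224]
tool_rot: [[0.991, -0.133, -0.0], [-0.133, -0.991, -0.0], [-0.0, 0.0, -1.0]]
ft_force: [0.8, -0.4, 0.1]
width: 0.0599
grip_force: 0.0
```

Emit:
apply_moves(fingers=[0.06, 0.06, 0.06, 0.06, 0.06], xyz=[[0.0148, -0.0356, 0], [0.0148, -0.0356, 0], [0.001, -0.038, 0], [0.001, -0.038, 0], [0.001, -0.038, 0]], twist=[0, 0, 0, 0, 0])

```text
time_s: 1.65
tcp_pos: [0.4382, -0.1854, 0.2224]
tool_rot: [[0.991, -0.133, -0.0], [-0.133, -0.991, -0.0], [-0.0, 0.0, -1.0]]
ft_force: [0.2, -0.1, 0.8]
width: 0.0599
grip_force: 0.0
```

Emit:
apply_moves(fingers=[0.06, 0.06, 0.06, 0.06, 0.06], xyz=[[0.001, -0.038, 0], [0.001, -0.038, 0], [0.001, -0.038, 0], [0.001, -0.038, 0], [0.001, -0.038, 0]], twist=[0, 0, 0, 0, 0])

```text
time_s: 2.15
tcp_pos: [0.4683, 0.0022, 0.2225]
tool_rot: [[0.991, -0.133, 0.0], [-0.133, -0.991, -0.0], [0.0, 0.0, -1.0]]
ft_force: [0.7, 0.6, -0.1]
width: 0.0597
grip_force: 0.0
```

Emit:
apply_moves(fingers=[0.06, 0.06, 0.06, 0.06, 0.06], xyz=[[-0.012, -0.0366, 0.01], [-0.012, -0.0366, 0.01], [-0.012, -0.0366, 0.01], [-0.012, -0.0366, 0.01], [-0.012, -0.0366, 0.01]], twist=[0, 0, 0, 0, 0])

```text
time_s: 2.65
tcp_pos: [0.4327, 0.1914, 0.1722]
tool_rot: [[0.991, -0.133, 0.0], [-0.133, -0.991, -0.0], [0.0, 0.0, -1.0]]
ft_force: [0.2, -0.1, 0.0]
width: 0.06
grip_force: 0.0
```

Emit:
apply_moves(fingers=[0.06, 0.06, 0.06, 0.06, 0.06], xyz=[[-0.012, -0.0366, 0.01], [-0.012, -0.0366, 0.01], [0, 0, 0], [0, 0, 0], [0, 0, 0]], twist=[0, 0, 0, 0, 0])

```text
time_s: 3.15
tcp_pos: [0.4197, 0.2648, 0.1525]
tool_rot: [[0.991, -0.134, 0.0], [-0.134, -0.991, -0.001], [0.0, 0.001, -1.0]]
ft_force: [-0.4, -0.2, 0.5]
width: 0.0598
grip_force: 0.0
```

```bash
python3 - <<'E'
from h import *
import pickle
c=bot.camera("wrist");pickle.dump(c,open("w1.pkl","wb"))
save(c,"pics/w1.png",None,1.5)
print(-c["R"].T@c["t"],bot.get_state()["tcp_pos"])
for X in[(.42,.265,.045),(.42,.265,.052),(.495,.255,.045),(.495,.255,.02)]:print(proj(c,X))
E
```

```text
[0.49442163 0.25552855 0.31474285] [0.41984979 0.2646148  0.15263439]
[261.934939  188.2413088]
[261.95000363 190.40820555]
[261.86735344  99.4540689 ]
[261.82118189  99.52326514]
```

View pics/w1.png

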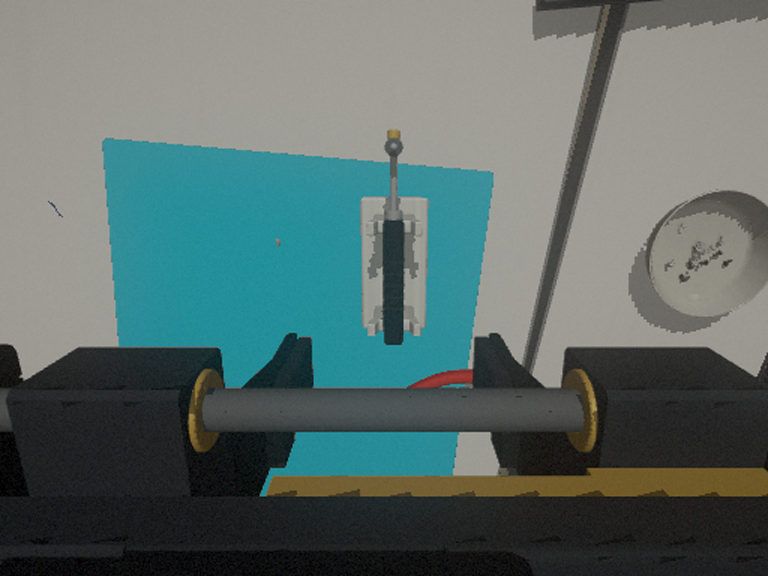

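The handle runs from (393,218) to (394,343) with the hook clamp at (393,147). It's in line with the tool and about 1.5 mm further along +x. I'll descend, grip and lift.

Emit:
apply_moves(fingers=[0.06, 0.06, 0.06, 0.06, 0.06], xyz=[[0.0015, 0, 0.035], [0, 0, 0.035], [0, 0, 0.03], [0, 0, 0.02], [0, 0, 0.006]], twist=[0, 0, 0, 0, 0], squeeze=35)

```text
time_s: 3.7
tcp_pos: [0.4202, 0.2637, 0.0248]
tool_rot: [[0.991, -0.135, -0.002], [-0.135, -0.991, -0.002], [-0.002, 0.002, -1.0]]
ft_force: [-0.8, -0.3, 1.6]
width: 0.0601
grip_force: 0.0
```

Emit:
apply_moves(fingers=[0.03, 0.0, 0.0, 0.0, 0.0], xyz=[[0, 0, 0], [0, 0, 0], [0, 0, 0], [0, 0, 0], [0, 0, 0]], twist=[0, 0, 0, 0, 0])

```text
time_s: 4.2
tcp_pos: [0.4211, 0.2657, 0.0271]
tool_rot: [[0.991, -0.133, 0.001], [-0.133, -0.991, 0.0], [0.001, -0.0, -1.0]]
ft_force: [0.1, -0.1, -0.0]
width: 0.0276
grip_force: 0.0
```

Emit:
apply_moves(fingers=[0.0, 0.0, 0.0, 0.0, 0.0], xyz=[[0, 0, 0], [0, 0, 0], [0, 0, -0.01], [0, 0, -0.03], [0, 0, -0.03]], twist=[0, 0, 0, 0, 0])

```text
time_s: 4.7
tcp_pos: [0.4201, 0.2656, 0.0976]
tool_rot: [[0.991, -0.132, -0.001], [-0.132, -0.991, -0.0], [-0.001, 0.0, -1.0]]
ft_force: [-0.2, -0.0, 0.4]
width: 0.0116
grip_force: 35.0
```

```bash
python3 - <<'E'
from h import *
import pickle
t=pickle.load(open("c0.pkl","rb"))["top"]
e=plane(t,295+186/7.5-.4,70+232/7.5-.4,.052);a=plane(t,295+210/7.5-.4,70+148/7.5-.4,.0635)
d=e-a;print(e,a,np.hypot(d[0],d[1]),np.arctan2(-d[1],-d[0]))
c=bot.camera("scene");s=bot.get_state();print(s["tcp_pos"])
g=s["tcp_pos"]-bot.tcp_to_grasp*s["tool_rot"][:,2];x=s["tool_rot"][:,0]
p=[proj(c,g+x*.0755+np.array([0,0,z])) for z in(0,-.017,-.031)];print(p)
u,v=map(int,p[1]);save(c,"pics/s2.png",(u-32,v-40,u+48,v+20),8)
E
```

```text
[0.62769147 0.07082931 0.052     ] [0.64720523 0.06557647 0.0635    ] 0.020208393620901738 -0.26295311600351673
[0.42236935 0.26742565 0.10259459]
[array([293.27714393, 171.99712404]), array([292.83606817, 177.98905706]), array([292.48143602, 182.80666951])]
```

View pics/s2.png

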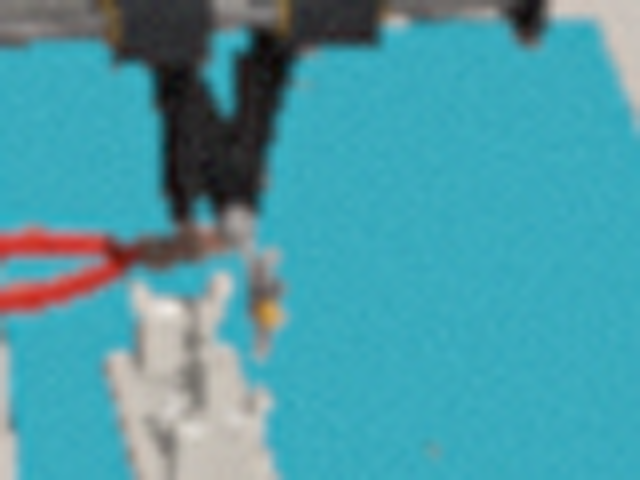

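In the crop the clamp is at (262,275) and the hook tip at (260,352). That puts the tip about 25 mm below the axis, and the pick sits straight in the gripper. I'll turn to the clip's yaw and go to a look pose with the hook 30 mm short of the eye.

Emit:
apply_moves(fingers=[0.0, 0.0, 0.0, 0.0, 0.0], xyz=[[0, 0, 0], [0.029, 0.0272, 0], [0.029, 0.0272, 0], [0.029, 0.0272, 0], [0.029, 0.0272, 0]], twist=[0.13, 0, 0, 0, 0])

```text
time_s: 5.25
tcp_pos: [0.5051, 0.1293, 0.0972]
tool_rot: [[0.966, -0.259, 0.001], [-0.259, -0.966, 0.0], [0.001, -0.0, -1.0]]
ft_force: [1.1, 1.2, -0.4]
width: 0.0118
grip_force: 35.0
```

Emit:
apply_moves(fingers=[0.0, 0.0, 0.0, 0.0], xyz=[[0.029, 0.0272, 0], [0, 0, 0], [0, 0, 0], [0, 0, 0]], twist=[0, 0, 0, 0])

```text
time_s: 5.65
tcp_pos: [0.5249, 0.0978, 0.0968]
tool_rot: [[0.966, -0.259, 0.0], [-0.259, -0.966, 0.001], [-0.0, -0.001, -1.0]]
ft_force: [0.8, 0.0, -0.4]
width: 0.0118
grip_force: 35.0
```

```bash
python3 - <<'E'
from h import *
import pickle
c=bot.camera("wrist");pickle.dump((c,bot.get_state()),open("w2.pkl","wb"))
print(bot.get_state()["tcp_pos"])
u,v=proj(c,(.628,.071,.052));print(u,v)
x0,y0=max(0,int(u)-70),max(0,int(v)-60);print(x0,y0)
save(c,"pics/w2.png",(x0,y0,x0+140,y0+130),4.5)
E
```

```text
[0.52484192 0.09798853 0.09680131]
261.50383527018715 46.28553298330154
191 0
```

View pics/w2.png

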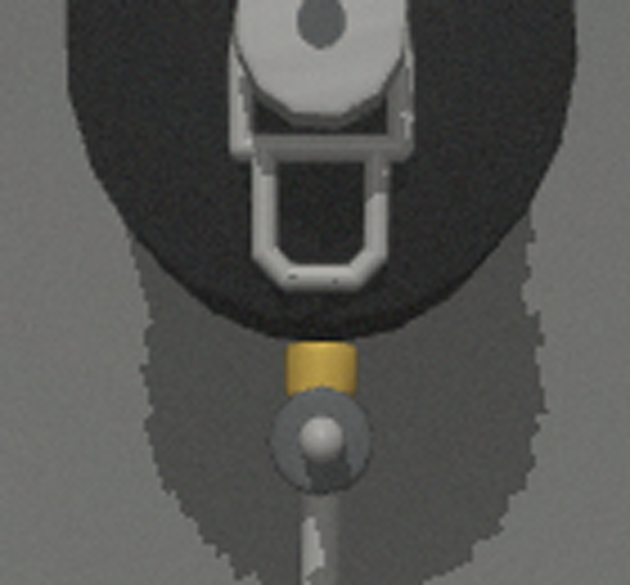

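The eye opening is centred at crop (321,212), square with the image. The round clamp with the rod end is at (321,440), directly behind it, and the gold part is the set screw in front. Now working out the offset.

```bash
python3 - <<'E'
from h import *
import pickle
c,s=pickle.load(open("w2.pkl","rb"))
T=s["tool_rot"];g=s["tcp_pos"]-.0187*T[:,2]
for n,u,v,z in[("eye",321,212,.0525),("eyefar",321,160,.0528),("eyenear",321,265,.0528),("eyeL",277,212,.0528),("eyeR",367,212,.0528),("rodtop",321,438,g[2]+.005),("collartop",321,38,.0635)]:
    X=plane(c,191+u/4.5-.4,v/4.5-.4,z);print(n,X.round(4),(T.T@(X-g)).round(4))
E
```

```text
eye [0.6276 0.0708 0.0525] [ 0.1063 -0.0003  0.063 ]
eyefar [0.6337 0.0692 0.0528] [ 0.1126 -0.0003  0.0627]
eyenear [0.6212 0.0725 0.0528] [ 0.0997 -0.0003  0.0627]
eyeL [0.6291 0.0765 0.0528] [ 0.1063 -0.0062  0.0627]
eyeR [0.626  0.0649 0.0528] [0.1063 0.0059 0.0627]
rodtop [0.599  0.0785 0.1205] [ 0.0767 -0.0003 -0.005 ]
collartop [0.645  0.0662 0.0635] [ 0.1243 -0.0003  0.052 ]
```

Emit:
apply_moves(fingers=[0.0, 0.0, 0.0, 0.0, 0.0], xyz=[[0.015, 0, 0], [0.015, 0, 0], [0, 0, 0.015], [0, 0, 0.014], [0, 0, 0]], twist=[0, 0, 0, 0, 0])

```text
time_s: 6.2
tcp_pos: [0.5515, 0.0892, 0.0645]
tool_rot: [[0.966, -0.259, -0.005], [-0.259, -0.966, -0.001], [-0.005, 0.002, -1.0]]
ft_force: [-0.6, 0.0, -0.5]
width: 0.0115
grip_force: 35.0
```

Emit:
apply_moves(fingers=[0.0, 0.0, 0.0], xyz=[[0, 0, 0.002], [0, 0, 0], [0, 0, 0]], twist=[0, 0, 0])

```text
time_s: 6.5
tcp_pos: [0.5544, 0.0889, 0.066]
tool_rot: [[0.966, -0.26, 0.001], [-0.26, -0.966, -0.0], [0.001, -0.0, -1.0]]
ft_force: [0.7, -1.0, -0.0]
width: 0.0115
grip_force: 35.0
```

```bash
cat > st.py <<'E'
from h import *
import sys
c=bot.camera("scene");s=bot.get_state();S=[s]
for _ in range(3): bot.camera("scene");S.append(bot.get_state())
print(s["tcp_pos"].round(4));print(np.mean([q["ft_force"] for q in S],0).round(2),np.std([q["ft_force"] for q in S],0).round(2),np.mean([q["moment"] for q in S],0).round(3),np.std([q["moment"] for q in S],0).round(3))
if len(sys.argv)>1:
    T=s["tool_rot"];g=s["tcp_pos"]-.0187*T[:,2]
    for z in(0,-.02,-.025,-.03):print(proj(c,g+T[:,0]*.0757+np.array([0,0,z])))
    u,v=map(int,proj(c,(.628,.071,.052)));print(u-40,v-35);save(c,sys.argv[1],(u-40,v-35,u+40,v+25),8)
E
python3 st.py pics/s3.png
```

```text
[0.5545 0.0889 0.066 ]
[-0.16  0.35 -0.81] [0.63 0.39 0.15] [ 0.066  0.043 -0.023] [0.031 0.034 0.038]
[224.20778647 240.29989326]
[224.83784103 247.18691472]
[224.99187441 248.87062799]
[225.14455244 250.53952609]
186 216
```

View pics/s3.png

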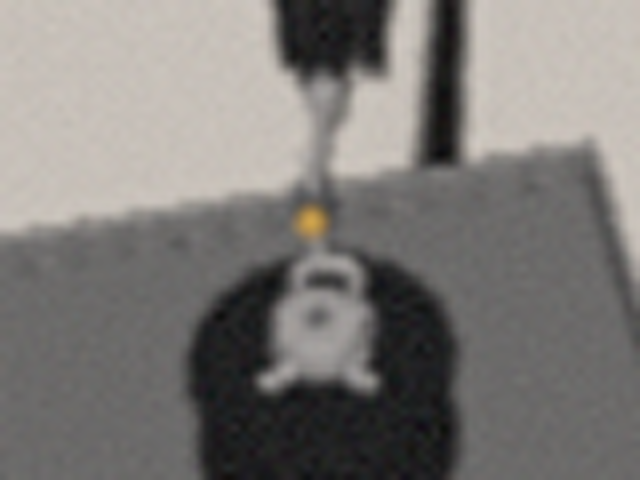

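The hook hangs at about (318,250), over the eye at (326,278) and not yet touching. I'll come down in small steps.

Emit:
apply_moves(fingers=[0.0, 0.0, 0.0, 0.0], xyz=[[0, 0, 0.002], [0, 0, 0.002], [0, 0, 0.001], [0, 0, 0]], twist=[0, 0, 0, 0])

```text
time_s: 7.1
tcp_pos: [0.5541, 0.0887, 0.0602]
tool_rot: [[0.966, -0.26, -0.0], [-0.26, -0.966, -0.0], [-0.0, 0.0, -1.0]]
ft_force: [0.5, 0.1, -1.3]
width: 0.0114
grip_force: 35.0
```

```bash
python3 st.py
```

```text
[0.5542 0.0887 0.0604]
[-0.31 -0.08 -0.26] [0.54 0.41 0.23] [ 0.076  0.022 -0.003] [0.036 0.031 0.007]
```

Emit:
apply_moves(fingers=[0.0, 0.0, 0.0], xyz=[[0, 0, 0.001], [0, 0, 0], [0, 0, 0]], twist=[0, 0, 0])

```text
time_s: 7.6
tcp_pos: [0.5543, 0.0888, 0.0595]
tool_rot: [[0.966, -0.26, -0.0], [-0.26, -0.966, -0.0], [-0.0, 0.0, -1.0]]
ft_force: [0.6, 0.5, -1.1]
width: 0.0116
grip_force: 35.0
```

```bash
python3 st.py
```

```text
[0.5543 0.0888 0.0595]
[-0.18  0.09 -0.59] [0.5  0.32 0.28] [ 0.057  0.02  -0.026] [0.008 0.016 0.015]
```

Emit:
apply_moves(fingers=[0.0, 0.0, 0.0], xyz=[[0, 0, 0.001], [0, 0, 0], [0, 0, 0]], twist=[0, 0, 0])

```text
time_s: 8.1
tcp_pos: [0.5543, 0.0887, 0.0585]
tool_rot: [[0.966, -0.26, -0.0], [-0.26, -0.966, -0.0], [0.0, 0.0, -1.0]]
ft_force: [0.5, 0.5, -0.3]
width: 0.0115
grip_force: 35.0
```

```bash
python3 st.py
```

```text
[0.5543 0.0887 0.0585]
[-0.38 -0.13 -0.2 ] [0.4  0.54 0.27] [ 0.064  0.054 -0.01 ] [0.024 0.011 0.007]
```

Emit:
apply_moves(fingers=[0.0, 0.0, 0.0], xyz=[[0, 0, 0.001], [0, 0, 0], [0, 0, 0]], twist=[0, 0, 0])

```text
time_s: 8.6
tcp_pos: [0.5543, 0.0888, 0.0575]
tool_rot: [[0.966, -0.26, -0.0], [-0.26, -0.966, -0.0], [0.0, 0.0, -1.0]]
ft_force: [-0.1, 0.3, -0.7]
width: 0.0116
grip_force: 35.0
```

```bash
python3 st.py
```

```text
[0.5543 0.0888 0.0575]
[-0.22 -0.19 -0.82] [0.47 0.39 0.58] [0.044 0.022 0.01 ] [0.008 0.017 0.022]
```

Emit:
apply_moves(fingers=[0.0, 0.0, 0.0], xyz=[[0, 0, 0.001], [0, 0, 0], [0, 0, 0]], twist=[0, 0, 0])

```text
time_s: 9.1
tcp_pos: [0.5543, 0.0887, 0.0565]
tool_rot: [[0.966, -0.26, -0.0], [-0.26, -0.966, -0.0], [0.0, 0.0, -1.0]]
ft_force: [-0.2, -1.3, 0.2]
width: 0.0119
grip_force: 35.0
```

```bash
python3 st.py
```

```text
[0.5543 0.0888 0.0565]
[-0.37  0.31 -0.7 ] [0.15 0.49 0.43] [0.053 0.038 0.01 ] [0.015 0.015 0.014]
```

Emit:
apply_moves(fingers=[0.0, 0.0, 0.0], xyz=[[0, 0, 0.001], [0, 0, 0], [0, 0, 0]], twist=[0, 0, 0])

```text
time_s: 9.6
tcp_pos: [0.5543, 0.0888, 0.0555]
tool_rot: [[0.966, -0.26, -0.0], [-0.26, -0.966, -0.0], [0.0, 0.0, -1.0]]
ft_force: [0.2, 0.2, -0.4]
width: 0.0113
grip_force: 35.0
```

```bash
python3 st.py
```

```text
[0.5543 0.0887 0.0555]
[ 0.36 -0.31 -0.49] [0.32 0.26 0.35] [0.04  0.055 0.009] [0.025 0.019 0.033]
```

Emit:
apply_moves(fingers=[0.0, 0.0, 0.0], xyz=[[0, 0, 0.001], [0, 0, 0], [0, 0, 0]], twist=[0, 0, 0])

```text
time_s: 10.1
tcp_pos: [0.5543, 0.0887, 0.0545]
tool_rot: [[0.966, -0.26, 0.0], [-0.26, -0.966, -0.0], [0.0, 0.0, -1.0]]
ft_force: [-0.7, 0.3, -1.6]
width: 0.0118
grip_force: 35.0
```

```bash
python3 st.py
```

```text
[0.5543 0.0888 0.0545]
[-0.28  0.17 -0.42] [0.41 0.35 0.18] [ 0.046  0.061 -0.002] [0.018 0.039 0.031]
```

Emit:
apply_moves(fingers=[0.0, 0.0, 0.0], xyz=[[0, 0, 0.001], [0, 0, 0], [0, 0, 0]], twist=[0, 0, 0])

```text
time_s: 10.6
tcp_pos: [0.5543, 0.0887, 0.0535]
tool_rot: [[0.966, -0.26, -0.0], [-0.26, -0.966, -0.0], [-0.0, 0.0, -1.0]]
ft_force: [-0.4, -0.4, -1.3]
width: 0.0115
grip_force: 35.0
```

```bash
python3 st.py
```

```text
[0.5543 0.0888 0.0535]
[ 0.23 -0.19 -0.35] [0.29 0.26 0.35] [ 0.047  0.057 -0.007] [0.039 0.035 0.032]
```

Emit:
apply_moves(fingers=[0.0, 0.0, 0.0], xyz=[[0, 0, 0.001], [0, 0, 0], [0, 0, 0]], twist=[0, 0, 0])

```text
time_s: 11.1
tcp_pos: [0.5544, 0.0888, 0.0526]
tool_rot: [[0.966, -0.26, 0.0], [-0.26, -0.966, -0.0], [0.0, -0.0, -1.0]]
ft_force: [0.3, 0.4, -0.5]
width: 0.0116
grip_force: 35.0
```

```bash
python3 st.py
```

```text
[0.5544 0.0888 0.0526]
[-0.3  -0.25  0.25] [0.38 0.18 0.33] [ 0.043  0.003 -0.002] [0.031 0.028 0.007]
```

Emit:
apply_moves(fingers=[0.0, 0.0, 0.0], xyz=[[0, 0, 0.001], [0, 0, 0], [0, 0, 0]], twist=[0, 0, 0])

```text
time_s: 11.6
tcp_pos: [0.5544, 0.0889, 0.0517]
tool_rot: [[0.966, -0.26, 0.0], [-0.26, -0.966, -0.0], [0.0, -0.0, -1.0]]
ft_force: [-1.3, -0.5, 2.8]
width: 0.0115
grip_force: 35.0
```

```bash
python3 st.py pics/s4.png; python3 - <<'E'
from h import *
c=bot.camera("wrist");u,v=proj(c,(.628,.071,.052));x0,y0=int(u)-50,max(0,int(v)-50);print(u,v,x0,y0)
a=c["image"][y0:y0+90,x0:x0+100];b=cv2.imread("pics/s4.png")
cv2.imwrite("pics/c4.png",np.hstack([cv2.resize(a,(420,378),interpolation=cv2.INTER_CUBIC)[:,:,::-1],cv2.resize(b[50:428,140:520],(380,378))]))
E
```

```text
[0.5544 0.0888 0.0517]
[-1.13  0.19  3.31] [0.37 0.44 0.39] [0.07  0.144 0.023] [0.023 0.036 0.018]
[224.64059809 245.23285987]
[225.25506537 251.94595898]
[225.40533095 253.58762117]
[225.55429097 255.21502004]
186 216
259.0134285467517 99.17877564403507 209 49
```

View pics/c4.png

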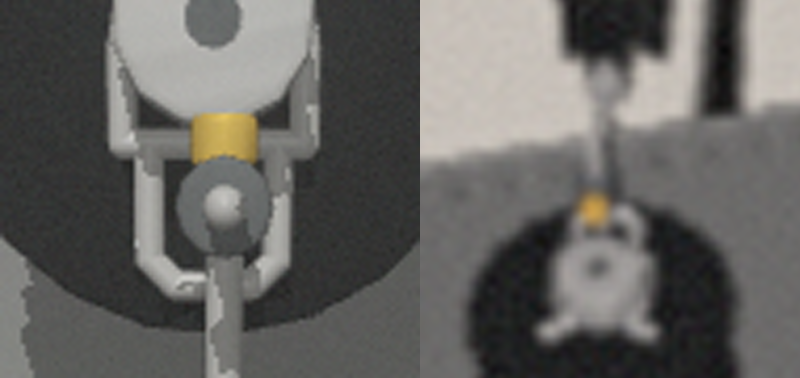

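The rod stands inside the eye: clamp at (222,205) in the left half, with the wire on all sides. It presses on the face with about 4 N. Now I'll pull slowly along -x.

Emit:
apply_moves(fingers=[0.0, 0.0, 0.0, 0.0, 0.0], xyz=[[-0.001, 0, 0], [-0.001, 0, 0], [-0.001, 0, 0], [-0.001, 0, 0], [-0.001, 0, 0]], twist=[0, 0, 0, 0, 0])

```text
time_s: 12.35
tcp_pos: [0.5496, 0.09, 0.0517]
tool_rot: [[0.966, -0.26, 0.001], [-0.26, -0.966, -0.0], [0.001, -0.0, -1.0]]
ft_force: [2.4, -0.8, 1.1]
width: 0.0115
grip_force: 35.0
```

Emit:
apply_moves(fingers=[0.0, 0.0, 0.0], xyz=[[-0.001, 0, 0], [-0.001, 0, 0], [0, 0, 0]], twist=[0, 0, 0])

```text
time_s: 12.65
tcp_pos: [0.5481, 0.0905, 0.0518]
tool_rot: [[0.966, -0.26, 0.001], [-0.26, -0.966, 0.0], [0.001, -0.0, -1.0]]
ft_force: [5.1, -1.5, 1.2]
width: 0.0114
grip_force: 35.0
```

```bash
python3 st.py
```

```text
[0.5481 0.0905 0.0518]
[ 4.94 -1.18  0.83] [0.46 0.5  0.48] [-0.17  -1.247  0.028] [0.043 0.013 0.039]
```

The hook has the eye, with about 5 N of pull. I'll keep pulling with a touch more press.

Emit:
apply_moves(fingers=[0.0, 0.0, 0.0, 0.0], xyz=[[-0.001, 0, 0.0003], [-0.001, 0, 0.0002], [-0.001, 0, 0], [0, 0, 0]], twist=[0, 0, 0, 0])

```text
time_s: 13.25
tcp_pos: [0.5463, 0.091, 0.0517]
tool_rot: [[0.965, -0.261, 0.003], [-0.261, -0.965, 0.0], [0.003, -0.001, -1.0]]
ft_force: [8.4, -1.1, 0.1]
width: 0.0113
grip_force: 35.0
```

Emit:
apply_moves(fingers=[0.0, 0.0, 0.0, 0.0], xyz=[[-0.001, 0, 0], [-0.001, 0, 0], [-0.001, 0, 0], [0, 0, 0]], twist=[0, 0, 0, 0])

```text
time_s: 13.65
tcp_pos: [0.5427, 0.0919, 0.0515]
tool_rot: [[0.965, -0.261, 0.002], [-0.261, -0.965, -0.0], [0.002, -0.001, -1.0]]
ft_force: [2.9, -0.1, 1.8]
width: 0.0117
grip_force: 35.0
```

```bash
python3 st.py
```

```text
[0.5421 0.092  0.0513]
[ 1.28 -0.3   3.03] [0.36 0.55 0.29] [-0.165 -0.596 -0.038] [0.014 0.049 0.045]
```

The pull peaked above 8 N and then fell to 1.3 N, so the clip has snapped off the axle. I'll drag it on, and lower the hook a little once it's past the edge.

Emit:
apply_moves(fingers=[0.0, 0.0, 0.0, 0.0, 0.0], xyz=[[-0.0015, 0, 0], [-0.0015, 0, 0], [-0.0015, 0, 0], [-0.0015, 0, 0], [-0.002, 0, 0]], twist=[0, 0, 0, 0, 0])

```text
time_s: 14.35
tcp_pos: [0.5336, 0.0942, 0.0508]
tool_rot: [[0.966, -0.26, -0.001], [-0.26, -0.966, -0.0], [-0.001, 0.0, -1.0]]
ft_force: [0.8, 0.1, -0.6]
width: 0.0115
grip_force: 35.0
```

Emit:
apply_moves(fingers=[0.0, 0.0, 0.0, 0.0], xyz=[[-0.002, 0, 0.001], [-0.002, 0, 0.001], [-0.002, 0, 0.001], [0, 0, 0]], twist=[0, 0, 0, 0])

```text
time_s: 14.75
tcp_pos: [0.5278, 0.0959, 0.0479]
tool_rot: [[0.966, -0.26, -0.0], [-0.26, -0.966, -0.0], [-0.0, 0.0, -1.0]]
ft_force: [0.0, -0.8, -0.5]
width: 0.0117
grip_force: 35.0
```

```bash
python3 st.py; python3 - <<'E'
from h import *
c=bot.camera("wrist");u,v=proj(c,(.628,.071,.052));x0,y0=int(u)-65,max(0,int(v)-60);print(u,v,x0,y0)
save(c,"pics/w5.png",(x0,y0,x0+130,y0+130),4)
E
```

```text
[0.528  0.0958 0.0479]
[ 0.48  0.14 -0.47] [0.46 0.31 0.3 ] [ 0.047  0.028 -0.01 ] [0.019 0.012 0.034]
258.69858067571727 37.87515641009254 193 0
```

View pics/w5.png

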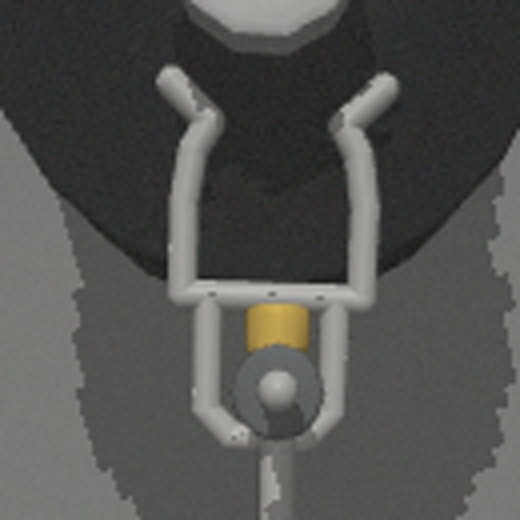

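The clip is off the axle and hooked. Its arms are past the collar at (270,45) and the rod is in the eye at (277,390). I'll drag it on over the edge.

Emit:
apply_moves(fingers=[0.0, 0.0, 0.0, 0.0, 0.0], xyz=[[-0.002, 0, 0], [-0.002, 0, 0], [-0.002, 0, 0], [-0.002, 0, 0], [-0.002, 0, 0]], twist=[0, 0, 0, 0, 0])

```text
time_s: 15.5
tcp_pos: [0.5184, 0.0984, 0.0481]
tool_rot: [[0.966, -0.26, 0.0], [-0.26, -0.966, -0.0], [0.0, 0.0, -1.0]]
ft_force: [-0.7, -0.2, -1.3]
width: 0.0115
grip_force: 35.0
```

Emit:
apply_moves(fingers=[0.0, 0.0, 0.0, 0.0, 0.0], xyz=[[-0.002, 0, 0], [-0.002, 0, 0], [-0.002, 0, 0], [-0.002, 0, 0], [-0.002, 0, 0]], twist=[0, 0, 0, 0, 0])

```text
time_s: 16.0
tcp_pos: [0.5088, 0.101, 0.048]
tool_rot: [[0.966, -0.26, 0.0], [-0.26, -0.966, -0.0], [0.0, 0.0, -1.0]]
ft_force: [0.1, 0.2, -1.1]
width: 0.0116
grip_force: 35.0
```

Emit:
apply_moves(fingers=[0.0, 0.0, 0.0, 0.0, 0.0], xyz=[[-0.002, 0, 0], [-0.002, 0, 0], [-0.002, 0, 0], [0, 0, 0], [0, 0, 0]], twist=[0, 0, 0, 0, 0])

```text
time_s: 16.5
tcp_pos: [0.5032, 0.1025, 0.0481]
tool_rot: [[0.966, -0.26, 0.0], [-0.26, -0.966, -0.0], [0.0, 0.0, -1.0]]
ft_force: [0.9, 0.0, -0.1]
width: 0.0116
grip_force: 35.0
```

```bash
python3 - <<'E'
from h import *
c=bot.camera("wrist");w=c["image"];s=bot.camera("scene");u,v=map(int,proj(s,(.62,.07,.03)))
b=s["image"][v-45:v+35,u-40:u+40]
cv2.imwrite("pics/w6.png",np.hstack([cv2.resize(w[0:220,130:400],(466,380)),cv2.resize(b,(330,380),interpolation=cv2.INTER_CUBIC)])[:,:,::-1])
st=bot.get_state();print(st["tcp_pos"],st["ft_force"])
E
```

```text
[0.5032438  0.10250501 0.0480553 ] [ 0.81847205 -0.27146679 -0.25418688]
```

View pics/w6.png

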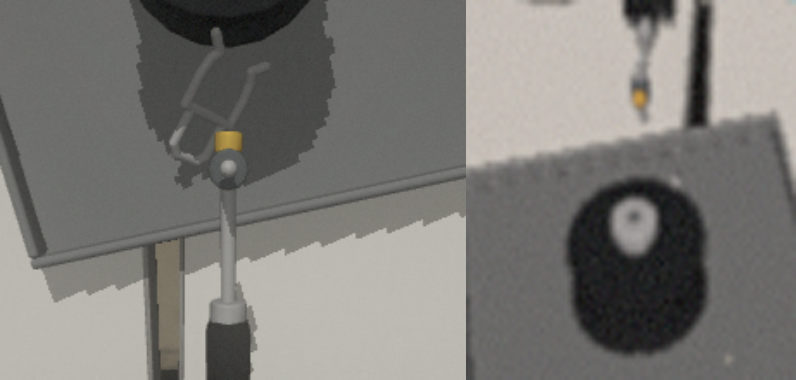

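The clip has dropped into the tray, at about (215,110) in the left half, clear of the hook. I'm taking the pick back to above its rest.

Emit:
apply_moves(fingers=[0.0, 0.0, 0.0, 0.0, 0.0], xyz=[[0, 0, -0.015], [0, 0, -0.02], [0, 0, -0.02], [0, 0, 0], [-0.0172, -0.0251, 0]], twist=[0, 0, 0, -0.13, 0])

```text
time_s: 17.1
tcp_pos: [0.4916, 0.1267, 0.1048]
tool_rot: [[0.991, -0.133, 0.003], [-0.133, -0.991, -0.001], [0.003, 0.001, -1.0]]
ft_force: [0.1, 0.7, -1.0]
width: 0.0113
grip_force: 35.0
```

Emit:
apply_moves(fingers=[0.0, 0.0, 0.0, 0.0, 0.0], xyz=[[-0.0172, -0.0251, 0], [-0.0172, -0.0251, 0], [-0.0172, -0.0251, 0], [-0.0172, -0.0251, 0], [-0.0172, -0.0251, 0]], twist=[0, 0, 0, 0, 0])

```text
time_s: 17.6
tcp_pos: [0.4205, 0.2667, 0.1043]
tool_rot: [[0.991, -0.133, 0.001], [-0.133, -0.991, 0.0], [0.001, -0.0, -1.0]]
ft_force: [0.8, -0.2, -0.8]
width: 0.0116
grip_force: 35.0
```

Emit:
apply_moves(fingers=[0.0, 0.0, 0.0], xyz=[[0, 0, 0], [0, 0, 0], [0, 0, 0]], twist=[0, 0, 0])

```text
time_s: 17.9
tcp_pos: [0.4216, 0.2646, 0.1035]
tool_rot: [[0.991, -0.134, 0.001], [-0.134, -0.991, -0.0], [0.001, 0.0, -1.0]]
ft_force: [-0.1, -0.1, -0.3]
width: 0.0119
grip_force: 35.0
```

```bash
python3 - <<'E'
from h import *
t=bot.camera("top");s=bot.get_state();print(s["tcp_pos"].round(4),s["tool_rot"].round(3).tolist())
c=bot.camera("wrist")
# handle in wrist: dark columns/rows; rest is below it
g=c["image"].astype(int).max(2)
u,v=proj(c,s["tcp_pos"]+np.array([.0,0,.0187]));print(u,v)
hsv=cv2.cvtColor(c["image"],cv2.COLOR_RGB2HSV)
# rest: bright low-saturation pixels on cyan mat
m=((hsv[...,1]<50)&(hsv[...,2]>110)).astype(np.uint8)
e=m[110:235,200:330];n,l,st,ce=cv2.connectedComponentsWithStats(e)
i=[k for k in range(1,n) if st[k,4]>60];print([(st[k].tolist(),ce[k].round(1).tolist()) for k in i])
for X in[(.421,.2655,.008)]:
  x=np.array([.991,-.133,0]);y=np.array([.133,.991,0])
  print([proj(c,np.array(X)+a*.045*x+b*.022*y).round(1).tolist() for a in(-1,1) for b in(-1,1)])
# clip in tray
t=bot.camera("top")["image"];cv2.imwrite("pics/topB.png",t[:,:,::-1])
E
```

```text
[0.4216 0.2645 0.1033] [[0.991, -0.135, 0.0], [-0.135, -0.991, -0.0], [0.001, 0.0, -1.0]]
262.8409232348382 256.105428143433
[([67, 0, 63, 8, 359], [103.0, 2.6]), ([36, 19, 54, 95, 3357], [62.5, 62.8]), ([126, 94, 4, 28, 69], [128.0, 110.9])]
[[285.9, 241.8], [236.5, 241.8], [288.2, 140.1], [234.0, 140.2]]
```

Emit:
apply_moves(fingers=[0.0, 0.0, 0.0, 0.0, 0.0], xyz=[[0, 0, 0.025], [0, 0, 0.025], [0, 0, 0.015], [0, 0, 0.006], [0, 0, 0]], twist=[0, 0, 0, 0, 0])

```text
time_s: 18.55
tcp_pos: [0.4207, 0.2653, 0.0317]
tool_rot: [[0.991, -0.133, -0.001], [-0.133, -0.991, -0.0], [-0.001, 0.001, -1.0]]
ft_force: [0.3, 1.0, -0.9]
width: 0.0117
grip_force: 35.0
```

Emit:
apply_moves(fingers=[0.0, 0.0, 0.0, 0.0], xyz=[[0, 0, 0.002], [0, 0, 0.001], [0, 0, 0], [0, 0, 0]], twist=[0, 0, 0, 0])

```text
time_s: 18.95
tcp_pos: [0.4211, 0.2657, 0.0294]
tool_rot: [[0.991, -0.133, 0.001], [-0.133, -0.991, 0.0], [0.001, -0.0, -1.0]]
ft_force: [-0.2, -0.8, -0.6]
width: 0.0119
grip_force: 35.0
```

```bash
python3 st.py
```

```text
[0.4211 0.2656 0.0294]
[ 0.06  0.09 -0.49] [0.45 0.37 0.95] [ 0.031  0.015 -0.005] [0.025 0.01  0.022]
```

Emit:
apply_moves(fingers=[0.0, 0.0, 0.0, 0.0], xyz=[[0, 0, 0.001], [0, 0, 0.001], [0, 0, 0], [0, 0, 0]], twist=[0, 0, 0, 0])

```text
time_s: 19.55
tcp_pos: [0.4208, 0.2655, 0.027]
tool_rot: [[0.991, -0.133, -0.0], [-0.133, -0.991, -0.0], [-0.0, 0.0, -1.0]]
ft_force: [-0.0, -0.1, -1.5]
width: 0.011
grip_force: 35.0
```

```bash
python3 st.py
```

```text
[0.4208 0.2655 0.027 ]
[ 0.04 -0.35 -0.41] [0.34 0.37 0.27] [0.062 0.044 0.003] [0.018 0.026 0.018]
```

Emit:
apply_moves(fingers=[0.0, 0.0, 0.03, 0.04, 0.05], xyz=[[0, 0, 0.0007], [0, 0, 0], [0, 0, 0], [0, 0, 0], [0, 0, 0]], twist=[0, 0, 0, 0, 0])

```text
time_s: 20.25
tcp_pos: [0.4209, 0.2655, 0.0262]
tool_rot: [[0.991, -0.133, 0.0], [-0.133, -0.991, -0.0], [0.0, 0.0, -1.0]]
ft_force: [-0.3, 0.5, 0.0]
width: 0.0281
grip_force: 0.0
```

Emit:
apply_moves(fingers=[0.05, 0.05, 0.05, 0.05, 0.05], xyz=[[0, 0, 0], [0, 0, 0], [0, 0, 0], [0, 0, 0], [0, 0, 0]], twist=[0, 0, 0, 0, 0])

```text
time_s: 20.75
tcp_pos: [0.4209, 0.2655, 0.0263]
tool_rot: [[0.991, -0.133, 0.0], [-0.133, -0.991, -0.0], [0.0, 0.0, -1.0]]
ft_force: [-0.4, 1.2, 0.2]
width: 0.0499
grip_force: 0.0
```

Emit:
apply_moves(fingers=[0.05, 0.05, 0.05, 0.05, 0.05], xyz=[[0, 0, -0.02], [0, 0, -0.03], [0, 0, -0.035], [0, 0, -0.04], [0, 0, 0]], twist=[0, 0, 0, 0, 0])

```text
time_s: 21.25
tcp_pos: [0.4231, 0.2673, 0.1564]
tool_rot: [[0.991, -0.133, 0.007], [-0.133, -0.991, 0.004], [0.007, -0.004, -1.0]]
ft_force: [0.6, 1.4, -0.3]
width: 0.0498
grip_force: 0.0
```

```bash
python3 - <<'E'
from h import *
import pickle
bot.camera("top");c=bot.camera("wrist");t=bot.camera("top");s=bot.camera("scene");print(bot.get_state()["tcp_pos"])
w=pickle.load(open("w1.pkl","rb"))
for q,z in((w,"before"),(c,"after")):
    m=(q["image"].max(2)<75).astype(np.uint8)[140:229,235:290]
    k=max(cv2.findContours(m,cv2.RETR_EXTERNAL,cv2.CHAIN_APPROX_NONE)[0],key=cv2.contourArea)
    x,y,ww,hh=cv2.boundingRect(k);x+=235;y+=140
    print(z,(x,y,ww,hh),plane(q,x+ww/2,y,.052).round(4),plane(q,x+ww/2,y+hh,.052).round(4))
# clip: top + scene difference vs start within the tray, away from pulley top
cs=pickle.load(open("c0.pkl","rb"))
for n,q in(("top",t),("scene",s)):
    d=cv2.absdiff(q["image"],cs[n]["image"]).max(2);u,v=proj(q,(.645,.066,.01))
    m=(cv2.medianBlur(d,3)>22).astype(np.uint8);M=np.zeros_like(m);cv2.circle(M,(int(u),int(v)),60,1,-1);m*=M
    N,l,st,ce=cv2.connectedComponentsWithStats(m)
    for i in range(1,N):
        if st[i,4]>5:print(n,st[i].tolist(),ce[i].round(1),plane(q,*ce[i],.006).round(3))
# from last wrist view pixels of the clip's ring region: not saved
E
```

```text
[0.42036616 0.26506588 0.15027464]
before (255, 147, 15, 82) [0.4572 0.2596 0.052 ] [0.3843 0.2693 0.052 ]
after (256, 149, 15, 80) [0.4582 0.2608 0.052 ] [0.3867 0.2703 0.052 ]
top [328, 87, 3, 3, 7] [329.   87.7] [0.668 0.046 0.006]
top [314, 90, 14, 16, 110] [319.4  98.8] [0.645 0.066 0.006]
top [312, 108, 5, 6, 16] [314.4 110.8] [0.619 0.077 0.006]
top [314, 119, 5, 4, 8] [316.  120.5] [0.598 0.073 0.006]
top [303, 120, 7, 8, 24] [305.6 123.5] [0.591 0.095 0.006]
scene [222, 247, 12, 19, 76] [229.  254.5] [0.598 0.081 0.006]
scene [218, 261, 5, 4, 15] [220.1 262.7] [0.615 0.058 0.006]
```

The pick is within about 2 mm of where it lay at the start. The clip lies in the tray with its ring about 40 mm from the axle. Handing in.

```bash
python3 -c "
from cell import bot
print(bot.sign_off())"
```

```text
the job is handed in; nothing more can be done
None
```

The job is handed in, with no verdict returned: by my measurements the clip is in the tray, its ring about 40 mm from the axle, and the pick is back on its rest, hook down, within about 2 mm of where it started.

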